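# Level a display shelf under load with a spirit level

## Robot

A 7-joint arm with a two-finger parallel gripper is mounted at the origin on the work surface. World frame = base frame: x ahead of the robot, y to its left, z up, the work surface at z = 0. Lengths are in m, angles in rad, forces in N, time in s.
With the tool pointing down it reaches from about 0.425 to 0.825 m from the base axis. Payload 3.6 kg.
Tool frame: the origin (TCP) lies midway between the tips of the shut fingers; the grasp point (between the pads) lies 19 mm behind it; z points along the fingers, y is the direction in which the jaws open and shut (so a half turn about z gives the same grasp; the last joint's range is limited). The gripper opens to 85 mm and grips with 20 to 120 N. Pads are 22 mm wide; open, the fingers measure 114 mm over their backs; the gripper's body (76 mm by 85 mm) begins 54 mm behind the grasp point. The pads swing forward as they close: fully open they stand 13 mm farther back than shut.
Start: joints at [1.139, 0.615, -0.013, 1.423, 0.008, 1.103, -0.04], TCP at [0.257, -0.597, 0.231] pointing down, gripper open.
Joint ranges: [-3.12, 3.12], [-0.3, 2.06], [-1.34, 1.32], [0.26, 2.42], [-1.36, 4.5], [0.01, 1.98], [-2.84, 2.84]. Speed limits (rad/s): [2.79, 2.79, 3.14, 3.14, 3.14, 3.14, 3.14].

## Interface

Orientations are given as a 3x3 rotation matrix whose columns are the frame's x, y, z axes.
In Python, from plant import robot gives the robot as it stands.
- The arm moves only by the shell command python3 -m jog 'ROWS' [FORCE]. ROWS is JSON, a list of rows, each a list of 7 numbers: the turn, a rotation vector about the tool's x, y, z in rad, then the shift along the tool's x, y, z in cm, then the closure, from -1 (fully open) to 1 (shut). In form: [[ax, ay, az, dx, dy, dz, claw], ...]. A call has 1 to 20 rows; each row shifts and turns the commanded pose from where the row before left it, along the tool's axes as they then stand; what a row does not reach is not made up. A row lasts 1/8 s, in which the tool goes at most 62.5 mm and 10.7 degrees, less where a joint would pass 70% of its speed; a pose out of reach is approached as far as the arm can. A call is refused whole if a number of a shift passes 6.25 or a number of a turn 0.188, either way. A call with a gripper value outside its range is refused whole. The fingers move at their own pace and stop on an object; FORCE is the grip in N (left out, the last holds). Time passes only in rows, so rows that do not move let the fingers close. It gives the time, the measured TCP pose, the force and the opening at its end, in the units of the state.
- robot.sense(): the state, without advancing time (a new reading comes with each control period).
- robot.grab_frame(name): name is "scene" or "top"; returns (picture, depth): 420x560x3 uint8, blue, green, red; 420x560 float32, m along the optical axis (not along the pixel's ray), 0 where there is no reading.
- robot.get_calibration(name): a dict with "fov_y" (degrees; the focal length in pixels is half the picture's height over the tangent of half this angle, whatever the lens; pixels are square), "cx", "cy" (the principal point, pixels), "dist" ([k1, k2, p1, p2, k3] as OpenCV has them; the pictures are not rectified), "world_to_cam" (4x4, takes a point from world to camera coordinates). Camera axes: x right, y down, z forward; pixel columns grow to the right and rows downward; lengths in m; the calibration is good to about 2 mm. A picture is of the moment at which its call begins. get_calibration takes no time and is no camera call.
- robot.close_job(): hands the job in, once; it reports no verdict.
The state is a dict: "t": time; "q": joint angles; "joint_velocities": joint speeds; "joint_efforts": joint torques, N m; "tool_pos": TCP position; "tool_rot": TCP orientation; "ft_force": force on the tool from outside, world axes, zero at the start; "torque": the same for the moment, N m; "width": opening from 0.0 (shut) to 1.0 (fully open).
Only numpy, scipy, OpenCV 4.12 (cv2) and the standard library are available. Lean on these libraries where they do the work, as an engineer would, in place of code of your own. Each camera call takes 0.05 s, during which the arm holds its last target.

## Task

Lay the spirit level flat along the little display shelf, midway along it, and turn the hand knob of its sprung foot so that the bubble sits between its two lines while the level is pressed down and the foot spring is fully squashed. Finish still pressing down on the level like that, with a steady, moderate push and the bubble centred; do not let go. Leave the log slice, jar and pine cone where they are.

Things in the scene. Friction and masses are not known exactly. Their poses are not given: they have to be found in the camera images.
- board: Plywood board of the display shelf on a heavy fixed stand, 120 x 340 x 12 mm, top about 66 mm above the bench. Origin: centre of its top; x across, y along it, z up. It tilts about a pivot across it at y = +130 mm, 18 mm below the top; the knob stands at the foot end, y = -135 mm. Lay the level's middle within 35 mm of this origin, lengthwise along y within 10 degrees, either way round.
- knob_grip (a point): Black round hand knob of the foot, 36 mm diameter, from 14 to 44 mm above the board; this point is on its axis, 31 mm above the board. Clockwise from above raises the foot end: 1.25 degrees of tilt (the knob climbs 5.8 mm) per rad; it stays where left (friction 0.15 N m; grip firmly, 40 N). From the start 0.5 to 1.5 rad clockwise are needed.
- foot_spring (a joint): Squash of the foot spring, as tilt of the board: 0 rad is up (it stays so with the level just lying there); 0.01745 rad (1.0 degree, foot end 4.6 mm lower) is fully down on its stop. Pushing down with about 3.5 N on the foot-side end of the level, 6 N on its middle or 9 N on its other end squashes it fully; 10 to 15 N is a good push, over 40 too much. (Reading good to 0.004 rad.)
- level: Spirit level, aluminium bar with black ends, 140 x 24 x 34 mm, 0.28 kg, loose on the bench at the start. Origin: centre of its underside; x along it, y across, z up. Full-height blocks at both ends, 36 mm long, centred 52 mm from the middle, are good to press on; between them the clear vial lies in a slot between thin walls. Grip it across its 24 mm width, also at the middle.
- bubble (a joint): Bubble in the vial, a white blob 12 mm long; m along the level's +x, 0 when centred. It goes to the higher end: 6 mm per degree of tilt, at most 15 mm, and settles in about 1.5 s. Two black rings 17 mm apart mark the centre: it is between them within 2.5 mm of 0.
- log_slice: Bystander: round slice of log, 72 mm diameter, 18 mm high, on the bench. Origin: centre of its underside.
- jar: Bystander: glass jar with metal lid, 68 mm diameter, 85 mm high, on the bench. Origin: centre of its underside.
- pine_cone: Bystander: brown pine cone standing on the bench, 60 mm diameter, 68 mm high. Origin: centre of its underside.
Not all that is in view belongs to the job. Several things look just like the level: the one meant starts farthest from the robot's base.

How it is judged:
By the outcome, as a careful person would: the job done as asked, in the order asked, and still so for the second after the job is handed in, while the arm keeps its last pose, push and grip.
It also fails if it takes over 67 s, if anything falls off the work surface, if the arm or the gripper's body presses on something with over 40 N, if the wrist force passes 120 N, or if a joint passes its speed limit or range.

## Working session

There is one attempt and no reset: what is moved stays moved. The work goes in short steps, Python scripts to look and compute and a shell command to move; the robot and the scene stay as the last step left them, time stands still between calls to the robot, and variables do not carry over. Pictures are saved under pics/ and viewed, and the job is handed in when it is done.

```bash
ls; mkdir -p pics
python3 - <<'E'
from plant import robot
import cv2,numpy as np
s=robot.sense();print({k:np.round(v,3).tolist() for k,v in s.items()})
for n in("scene","top"):
    p,d=robot.grab_frame(n);cv2.imwrite(f"pics/{n}0.png",p);np.savez(f"{n}0.npz",p=p,d=d)
    c=robot.get_calibration(n);print(n,c)
E
```

```text
pics
{'t': 0.0, 'q': [1.139, 0.616, -0.013, 1.425, 0.008, 1.103, -0.04], 'joint_velocities': [-0.001, 0.0, -0.001, 0.0, -0.001, -0.0, 0.001], 'joint_efforts': [-0.001, -46.921, 0.259, -17.103, 0.01, 0.01, 0.0], 'tool_pos': [0.256, -0.596, 0.23], 'tool_rot': [[0.919, 0.395, -0.001], [0.395, -0.919, 0.002], [-0.0, -0.003, -1.0]], 'ft_force': [-0.278, -0.158, 0.13], 'torque': [0.051, -0.0, 0.002], 'width': 1.0}
scene {'fov_y': 51.19338276609775, 'cx': 286.40533377204343, 'cy': 206.39977020850242, 'dist': array([-0.11129394,  0.        ,  0.        ,  0.        ,  0.        ]), 'world_to_cam': array([[ 0.34725608,  0.93759859,  0.01794684, -0.15773299],
       [ 0.68890823, -0.24207129, -0.68323272, -0.26790804],
       [-0.63625362,  0.24962045, -0.72998011,  1.40542681],
       [ 0.        ,  0.        ,  0.        ,  1.        ]])}
top {'fov_y': 57.281884040549876, 'cx': 282.9049069613485, 'cy': 204.0942413988855, 'dist': array([-0.1091631,  0.       ,  0.       ,  0.       ,  0.       ]), 'world_to_cam': array([[-1.38290255e-02, -9.99568821e-01, -2.59023121e-02,
         2.71142028e-04],
       [-9.80545441e-01,  1.86294928e-02, -1.95406193e-01,
         4.53679800e-01],
       [ 1.95804485e-01,  2.26961168e-02, -9.80380278e-01,
         9.16494550e-01],
       [ 0.00000000e+00,  0.00000000e+00,  0.00000000e+00,
         1.00000000e+00]])}
```

View pics/scene0.png

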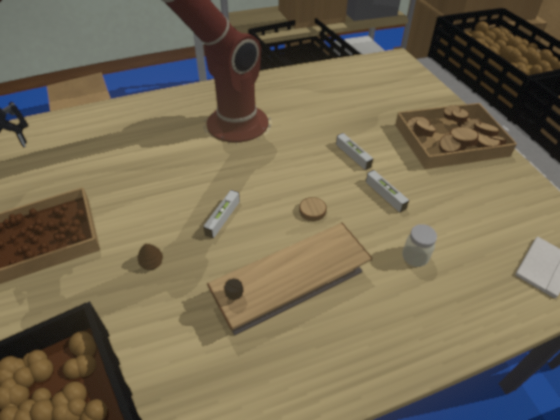

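View pics/top0.png

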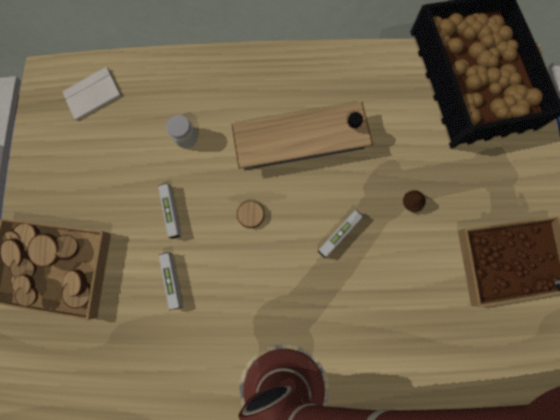

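The top picture shows three level-like bars at (169,210), (170,280) and (341,234). The board runs from (235,150) to (368,120), with the knob at (355,120). The jar is at (182,130), the slice at (250,214) and the cone at (414,201).

```bash
cat > h.py <<'E'
from plant import robot
import cv2,numpy as np
def cal(n):
    c=robot.get_calibration(n);f=210/np.tan(np.radians(c['fov_y']/2))
    return np.array([[f,0,c['cx']],[0,f,c['cy']],[0,0,1]]),np.array(c['dist']),np.array(c['world_to_cam'])
def ray(n,px):
    K,D,T=cal(n)
    u=cv2.undistortPoints(np.array(px,float).reshape(-1,1,2),K,D).reshape(-1,2)
    R=T[:3,:3];o=-R.T@T[:3,3]
    return o,np.c_[u,np.ones(len(u))]@R
def onz(n,px,z):
    o,d=ray(n,px);return o+d*((z-o[2])/d[:,2])[:,None]
def proj(n,P):
    K,D,T=cal(n)
    return cv2.projectPoints(np.array(P,float).reshape(-1,1,3),cv2.Rodrigues(T[:3,:3])[0],T[:3,3],K,D)[0].reshape(-1,2)
def cloud(n,d):
    K,D,T=cal(n)
    v,u=np.mgrid[0:420,0:560]
    x=cv2.undistortPoints(np.c_[u.ravel(),v.ravel()].astype(float).reshape(-1,1,2),K,D).reshape(-1,2)
    P=np.c_[x,np.ones(len(x))]*d.reshape(-1,1)
    return ((P-T[:3,3])@T[:3,:3]).reshape(420,560,3)
def both():
    out={}
    for n in("scene","top"):
        out[n]=robot.grab_frame(n)
    return out
E
python3 - <<'E'
from h import *
z=np.load('top0.npz');p,d=z['p'],z['d']
C=cloud('top',d)
hsv=cv2.cvtColor(p,cv2.COLOR_BGR2HSV)
for nm,(u,v,h) in dict(A=(169,210,.034),B=(170,280,.034),C=(341,234,.034),knob=(355,120,.11),slice=(250,214,.018),jar=(180,126,.085),cone=(414,201,.068)).items():
    P=onz('top',[[u,v]],h)[0];print(nm,P.round(3),np.hypot(P[0],P[1]).round(3),'depthpt',C[v,u].round(3))
# levels via height+low sat
def lev(u,v):
    m=((C[...,2]>.02)&(C[...,2]<.05)).astype(np.uint8)
    w=np.zeros_like(m);w[v-40:v+40,u-40:u+40]=1
    m&=w
    nl,l,st,c=cv2.connectedComponentsWithStats(m)
    i=1+st[1:,4].argmax();print('n',st[i,4])
    Q=C[l==i];top=Q[Q[:,2]>.028];r=cv2.minAreaRect((top[:,:2]*1000).astype(np.float32));print(r,np.median(top[:,2]))
for u,v in((169,210),(170,280),(341,234)):lev(u,v)
m=((C[...,2]>.045)&(C[...,2]<.09)).astype(np.uint8);w=np.zeros_like(m);w[90:180,222:385]=1;m&=w
nl,l,st,c=cv2.connectedComponentsWithStats(m);i=1+st[1:,4].argmax();Q=C[l==i]
r=cv2.minAreaRect((Q[:,:2]*1000).astype(np.float32));print('board',r)
A=np.c_[Q[:,:2],np.ones(len(Q))];print(np.linalg.lstsq(A,Q[:,2],rcond=None)[0])
cv2.imwrite('pics/crop.png',np.hstack([cv2.resize(p[v-35:v+35,u-35:u+35],(260,260),interpolation=cv2.INTER_CUBIC) for u,v in((169,210),(170,280),(341,234))]))
cv2.imwrite('pics/boardcrop.png',cv2.resize(p[90:180,220:385],None,fx=4,fy=4,interpolation=cv2.INTER_CUBIC))
E
```

```text
A [0.446 0.286 0.034] 0.53 depthpt [0.446 0.287 0.031]
B [0.269 0.276 0.034] 0.386 depthpt [0.269 0.277 0.031]
C [ 0.377 -0.15   0.034] 0.406 depthpt [ 0.378 -0.151  0.031]
knob [ 0.647 -0.188  0.11 ] 0.673 depthpt [ 0.648 -0.188  0.107]
slice [0.435 0.078 0.018] 0.442 depthpt [0.435 0.078 0.017]
jar [0.653 0.251 0.085] 0.7 depthpt [0.653 0.251 0.086]
cone [ 0.451 -0.329  0.068] 0.558 depthpt [ 0.453 -0.334  0.054]
n 538
((446.8126220703125, 290.6221618652344), (140.62057495117188, 26.250873565673828), 12.349851608276367) 0.03402485175444865
n 641
((267.0570068359375, 280.9269104003906), (142.27684020996094, 27.00038719177246), 12.469372749328613) 0.03401369211208078
n 469
((380.292236328125, -148.4485626220703), (24.225719451904297, 139.94198608398438), 45.21476364135742) 0.03445590414646227
board ((633.0368041992188, -58.3214111328125), (122.923828125, 346.97869873046875), 9.426617622375488)
[0.00546355 0.01174076 0.06242196]
```

View pics/crop.png

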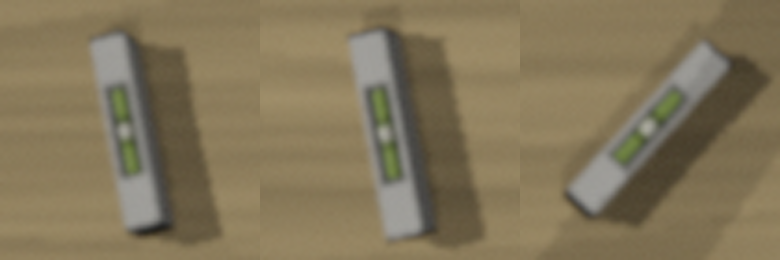

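View pics/boardcrop.png

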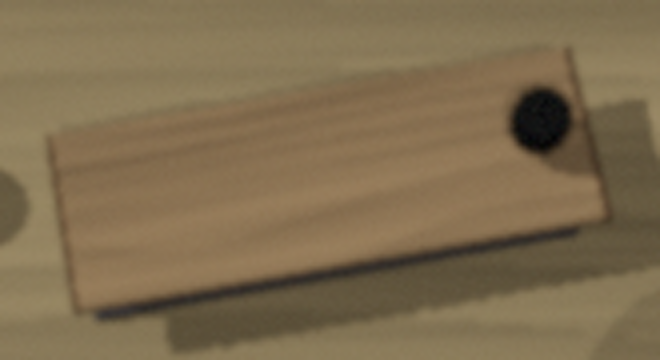

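Bar A at (169,210) is 0.53 m from the base, against 0.39 m for B and 0.41 m for C. A is therefore the level meant, and the enlarged crop (left) shows its vial and bubble. I'll move over it now.

```bash
python3 -m jog '[[0,0,0.0955,0,0,0,-1],[0,0,0.0955,0,0,0,-1],[0,0,0,4.28,-4.13,0,-1],[0,0,0,4.28,-4.13,0,-1],[0,0,0,4.28,-4.13,0,-1],[0,0,0,4.28,-4.13,0,-1],[0,0,0,4.28,-4.13,0,-1],[0,0,0,4.28,-4.13,0,-1],[0,0,0,4.28,-4.13,0,-1],[0,0,0,4.28,-4.13,0,-1],[0,0,0,0.37,-5.49,0.9,-1],[0,0,0,0.37,-5.49,0.9,-1],[0,0,0,0.37,-5.49,0.9,-1],[0,0,0,0.37,-5.49,0.9,-1],[0,0,0,0.37,-5.49,0.9,-1],[0,0,0,0.37,-5.49,0.9,-1],[0,0,0,0.37,-5.49,0.9,-1],[0,0,0,0.37,-5.49,0.9,-1],[0,0,0,0.37,-5.49,0.9,-1]]' 30
python3 - <<'E'
from h import *
s=robot.sense();print(s['q'].round(2) if hasattr(s['q'],'round') else s['q'],np.round(s['tool_rot'],3).tolist(),np.round(s['tool_pos'],4))
C=cloud('top',np.load('top0.npz')['d']);Cs=cloud('scene',np.load('scene0.npz')['d'])
for c in(C,Cs):
    m=(c[...,2]>.1)&(abs(c[...,0]-.65)<.04)&(abs(c[...,1]+.19)<.04);Q=c[m];print(m.sum(),Q.min(0),Q.max(0),Q.mean(0),cv2.minEnclosingCircle((Q[:,:2]*1000).astype(np.float32)))
    # board top
    R=np.array([[np.cos(np.radians(9.43)),np.sin(np.radians(9.43))],[-np.sin(np.radians(9.43)),np.cos(np.radians(9.43))]])
    L=(c[...,:2]-[.633,-.0583])@R.T
    m=(abs(L[...,0])<.09)&(abs(L[...,1])<.2)&(c[...,2]>.052)&(c[...,2]<.075);Q=c[m];print('board',cv2.minAreaRect((Q[:,:2]*1000).astype(np.float32)),np.linalg.lstsq(np.c_[L[m],np.ones(m.sum())],Q[:,2],rcond=None)[0])
E
```

```text
t: 2.48
tool_pos: [0.4474, 0.29, 0.1498]
tool_rot: [[0.977, 0.213, -0.0], [0.213, -0.977, -0.0], [-0.0, 0.0, -1.0]]
ft_force: [1.6, 0.7, 0.7]
width: 1.005
[-0.58  0.53 -0.05  1.86  0.04  0.75 -2.01] [[0.977, 0.213, -0.0], [0.213, -0.977, -0.0], [-0.0, 0.0, -1.0]] [0.4474 0.29   0.1498]
167 [ 0.63630689 -0.20917088  0.10040978] [ 0.67008198 -0.17211508  0.11540748] [ 0.65274579 -0.18975894  0.10750663] ((654.6251831054688, -190.28192138671875), 19.071144104003906)
board ((633.0368041992188, -58.3214111328125), (122.923828125, 346.97869873046875), 9.426617622375488) [0.00735415 0.01186925 0.06510454]
234 [ 0.63508336 -0.20871312  0.10004057] [ 0.67242198 -0.17231128  0.11182594] [ 0.65633352 -0.19055543  0.10639965] ((654.15673828125, -190.15350341796875), 19.191957473754883)
board ((631.50537109375, -55.35284423828125), (124.04031372070312, 348.5618591308594), 9.408594131469727) [-0.00864582  0.01059642  0.06379953]
```

```bash
python3 -m jog '[[0,0,0,0,0,4,-1],[0,0,0,0,0,4,-1],[0,0,0,0,0,4,-1],[0,0,0,0,0,2.4,-1],[0,0,0,0,0,0,-1],[0,0,0,0,0,0,1],[0,0,0,0,0,0,1],[0,0,0,0,0,0,1],[0,0,0,0,0,0,1],[0,0,0,0,0,0,1],[0,0,0,0,0,0,1]]' 40; python3 -m jog '[[0,0,0,0,0,-2,1],[0,0,0,0,0,-5,1],[0,0,0,0,0,-5,1]]'
```

```text
t: 3.85
tool_pos: [0.4485, 0.2895, 0.0075]
tool_rot: [[0.977, 0.214, 0.002], [0.214, -0.977, 0.002], [0.002, -0.002, -1.0]]
ft_force: [-0.2, 1.0, 5.4]
width: 0.272
t: 4.22
tool_pos: [0.447, 0.2876, 0.1268]
tool_rot: [[0.977, 0.213, -0.002], [0.213, -0.977, -0.002], [-0.003, 0.001, -1.0]]
ft_force: [0.8, 0.4, -2.1]
width: 0.275
```

```bash
python3 -m jog '[[0,0,-0.169,0,0,-0.5,1],[0,0,-0.169,0,0,-0.5,1],[0,0,-0.169,0,0,-0.5,1],[0,0,-0.169,0,0,-0.5,1],[0,0,-0.169,0,0,0,1],[0,0,-0.169,0,0,0,1],[0,0,-0.169,0,0,0,1],[0,0,-0.169,0,0,0,1],[0,0,-0.168,0,0,0,1],[0,0,0,-5.29,1.81,0,1],[0,0,0,-5.29,1.81,0,1],[0,0,0,-5.29,1.81,0,1],[0,0,0,-5.29,1.81,0,1],[0,0,0,-5.29,1.81,0,1],[0,0,0,-5.29,1.81,0,1],[0,0,0,-5.29,1.81,0,1],[0,0,0,0,0,0,1]]'
python3 - <<'E'
from h import *
b=both()
for n in b:cv2.imwrite(f'pics/{n}1.png',b[n][0])
cv2.imwrite('pics/c1.png',np.hstack([cv2.resize(b['top'][0][60:200,200:400],(500,350)),cv2.resize(b['scene'][0][200:340,180:300],(300,350))]))
E
```

```text
t: 6.35
tool_pos: [0.6338, -0.0655, 0.1442]
tool_rot: [[-0.151, 0.988, -0.002], [0.988, 0.151, -0.006], [-0.006, -0.003, -1.0]]
ft_force: [-0.5, 0.1, -2.5]
width: 0.275
```

View pics/scene1.png

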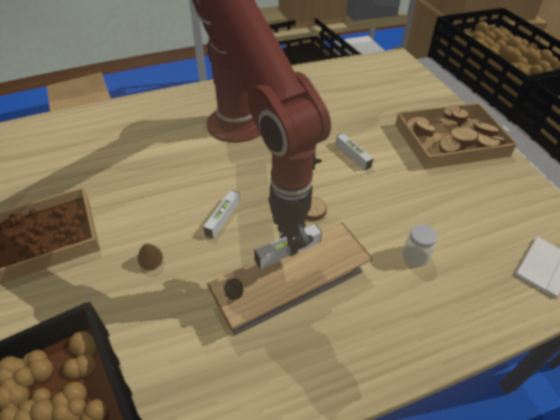

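The scene picture shows level A held level above the board at (290,245), lengthwise along it. The knob is at (233,289). Next I'll lower it.

```bash
python3 -m jog '[[0,0,0,0.7,0,2,1],[0,0,0,0,0,2,1],[0,0,0,0,0,2,1],[0,0,0,0,0,0.6,1],[0,0,0,0,0,0,1],[0,0,0,0,0,0,1]]'
```

```text
t: 7.2
tool_pos: [0.6328, -0.0487, 0.0813]
tool_rot: [[-0.164, 0.986, 0.002], [0.986, 0.164, 0.0], [0.0, 0.002, -1.0]]
ft_force: [-0.6, -0.2, -1.9]
width: 0.273
```

```bash
python3 -m jog '[[0,0,0,-0.4,0,0,1],[0,0,0,-0.4,0,0.3,1],[0,0,0,0,0,0.3,1],[0,0,0,0,0,0.2,1],[0,0,0,0,0,0,1]]'
```

```text
t: 7.82
tool_pos: [0.6335, -0.0575, 0.0727]
tool_rot: [[-0.163, 0.987, -0.0], [0.987, 0.163, -0.001], [-0.0, -0.0, -1.0]]
ft_force: [-1.1, -2.1, -1.1]
width: 0.272
```

```bash
python3 -m jog '[[0,0,0,0,0,0.1,1],[0,0,0,0,0,0.1,1],[0,0,0,0,0,0,1],[0,0,0,0,0,0,0],[0,0,0,0,0,0,0],[0,0,0,0,0,0,0],[0,0,0,0,0,0,0]]'
```

```text
t: 8.7
tool_pos: [0.6336, -0.0569, 0.0702]
tool_rot: [[-0.163, 0.987, 0.0], [0.987, 0.163, 0.0], [0.0, 0.0, -1.0]]
ft_force: [-0.1, 0.6, -0.3]
width: 0.499
```

```bash
python3 -m jog '[[0,0,0,0,0,-3,0],[0,0,0,0,0,-3.5,0],[0,0,0,0,0,-3.5,0],[0,0,0,-4.5,0,0,0],[0,0,0,-4.5,0,0,0],[0,0,0,-4.5,0,0,0],[0,0,-0.175,0,0,0,0],[0,0,-0.175,0,0,0,0],[0,0,-0.175,0,0,0,0],[0,0,-0.175,0,0,0,0],[0,0,0,0,0,0,0],[0,0,0,0,0,0,0]]'
python3 - <<'E'
from h import *
b=both()
for n in b:
    cv2.imwrite(f'pics/{n}2.png',b[n][0]);np.savez(n+'2.npz',p=b[n][0],d=b[n][1])
def crop(n,c,w=50,h=35):
    u,v=c;return cv2.resize(b[n][0][v-h:v+h,u-w:u+w],(800//2*1,280),interpolation=cv2.INTER_CUBIC)
pt=proj('top',[[.6336,-.0569,.095]])[0].astype(int);ps=proj('scene',[[.6336,-.0569,.095]])[0].astype(int);print(pt,ps)
cv2.imwrite('pics/c2.png',np.hstack([crop('top',pt),crop('scene',ps)]))
E
```

```text
t: 10.2
tool_pos: [0.6555, -0.1904, 0.1702]
tool_rot: [[-0.759, 0.651, -0.0], [0.651, 0.759, 0.0], [0.0, -0.0, -1.0]]
ft_force: [0.1, -0.2, -1.2]
width: 0.499
[301 128] [291 262]
```

View pics/c2.png

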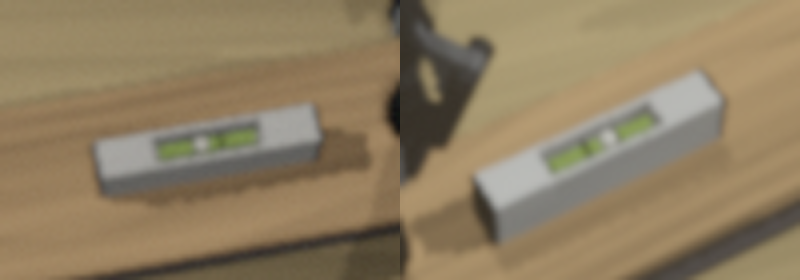

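The crop shows the level lying along the board, with the bubble slightly towards the pivot end (left in the top view, right in the scene view). I'll measure it.

```bash
cat >> h.py <<'E'
import sys
from scipy.ndimage import map_coordinates
def bub(b,ctr=(.6336,-.0569),zv=.092,ang=9.43,tag=None):
    a=np.radians(ang);ey=np.array([-np.sin(a),np.cos(a)]);ex=np.array([np.cos(a),np.sin(a)])
    s=np.arange(-85,85.1,.5)/1000;w=np.arange(-25,25.1,.5)/1000
    for n in b:
        p=b[n][0].astype(float)
        P=np.array([[*(np.array(ctr)+ex*wi+ey*si),zv] for wi in w for si in s])
        uv=proj(n,P)
        im=np.stack([map_coordinates(p[...,k],[uv[:,1],uv[:,0]],order=3).reshape(len(w),len(s)) for k in range(3)],-1).clip(0,255)
        B,G,R=im[...,0],im[...,1],im[...,2]
        green=G-B
        gm=(green>45)&(G>R) # green vial
        if tag: cv2.imwrite(f'pics/rect_{n}_{tag}.png',cv2.resize(im.astype(np.uint8),None,fx=2.3,fy=2.3))
        col=(G-B-.7*np.maximum(R-G,0)); 
        rows=np.where(gm.sum(1)>gm.sum(1).max()*.5)[0]
        g=(G-B)[rows].mean(0);bb=B[rows].mean(0)
        on=np.where(gm[rows].mean(0)>.3)[0]
        print(n,'vial rows x mm',w[rows[[0,-1]]]*1e3,'green s mm',s[on[[0,-1]]]*1e3)
        i=slice(on[0],on[-1]+1)
        t=np.clip(bb[i]-np.percentile(bb[i],60),0,None);t[t<.4*t.max()]=0
        c=(t*s[i]).sum()/t.sum()*1e3;m=s[on[[0,-1]]].mean()*1e3
        print('   bubble s',c.round(2),'vial mid',m.round(2),'offset towards +y (pivot) mm',(c-m).round(2),'max',t.max().round())
E
python3 - <<'E'
from h import *
b={n:(np.load(n+'2.npz')['p'],) for n in('top','scene')}
bub(b,tag='2')
b={'top':(np.load('top0.npz')['p'],),'scene':(np.load('scene0.npz')['p'],)}
print('flat A');bub(b,(.4468,.290),.028,12.35-90,tag='f')
i=[cv2.imread(f'pics/rect_{n}_{t}.png') for t in('2','f') for n in('top','scene')]
cv2.imwrite('pics/r2.png',cv2.resize(np.vstack(i),(750,560)))
E
```

```text
top vial rows x mm [-3.   3.5] green s mm [-31.  26.]
   bubble s 1.32 vial mid -2.5 offset towards +y (pivot) mm 3.82 max 68.0
scene vial rows x mm [-5.5  0. ] green s mm [-29.5  30. ]
   bubble s 4.91 vial mid 0.25 offset towards +y (pivot) mm 4.66 max 78.0
flat A
top vial rows x mm [-4.5  0.5] green s mm [-27.5  29.5]
   bubble s 1.35 vial mid 1.0 offset towards +y (pivot) mm 0.35 max 69.0
scene vial rows x mm [-5.5 -3.5] green s mm [-25.5  21.5]
   bubble s -2.87 vial mid -2.0 offset towards +y (pivot) mm -0.87 max 58.0
```

View pics/r2.png

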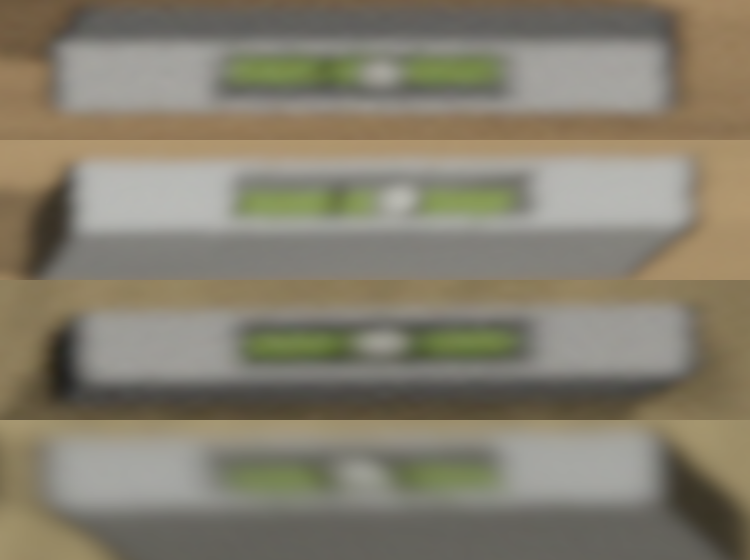

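```bash
python3 -m jog '[[0,0,0,0,0,0,-0.6],[0,0,0,0,0,0,-0.6],[0,0,0,0,0,3,-0.6],[0,0,0,0,0,3,-0.6],[0,0,0,0,0,2.5,-0.6],[0,0,0,0,0,0.9,-0.6],[0,0,0,0,0,0,-0.6],[0,0,0,0,0,0,1],[0,0,0,0,0,0,1],[0,0,0,0,0,0,1],[0,0,0,0,0,0,1],[0,0,0,0,0,0,1]]' 45
```

```text
t: 11.8
tool_pos: [0.6562, -0.1906, 0.0769]
tool_rot: [[-0.76, 0.65, 0.002], [0.65, 0.76, -0.0], [-0.002, 0.001, -1.0]]
ft_force: [1.1, -0.5, 1.7]
width: 0.408
```

```bash
python3 -m jog '[[0,0,0.136,0,0,-0.08,1],[0,0,0.136,0,0,-0.08,1],[0,0,0.136,0,0,-0.08,1],[0,0,0.136,0,0,-0.08,1],[0,0,0.136,0,0,-0.08,1],[0,0,0.136,0,0,-0.08,1],[0,0,0.136,0,0,-0.08,1],[0,0,0.136,0,0,-0.08,1],[0,0,0.136,0,0,-0.08,1],[0,0,0.136,0,0,-0.08,1],[0,0,0,0,0,0,1],[0,0,0,0,0,0,1]]'
```

```text
t: 13.3
tool_pos: [0.6543, -0.1899, 0.0836]
tool_rot: [[0.474, 0.88, -0.003], [0.88, -0.474, 0.001], [-0.001, -0.003, -1.0]]
ft_force: [-2.4, 1.2, -0.5]
width: 0.408
```

```bash
python3 -m jog '[[0,0,0,0,0,0,-0.4],[0,0,0,0,0,0,-0.4],[0,0,0,0,0,0,-0.4],[0,0,0,0,0,0,-0.4],[0,0,0,0,0,-3,-0.4],[0,0,0,0,0,-4,-0.4],[0,0,-0.165,0,0,0,1],[0,0,-0.165,0,0,0,1],[0,0,-0.165,0,0,0,1],[0,0,-0.165,0,0,0,1],[0,0,0,4.1,0.07,0,1],[0,0,0,4.1,0.07,0,1],[0,0,0,0,0,0,1],[0,0,0,0,0,1.5,1],[0,0,0,0,0,1.5,1],[0,0,0,0,0,0,1],[0,0,0,0,0,0,1]]'
python3 - <<'E'
from h import *
s=robot.sense();print(s['width'],s['ft_force'])
b=both();bub(b,zv=.094,tag='3')
for n in b:cv2.imwrite(f'pics/{n}3.png',b[n][0])
cv2.imwrite('pics/c3.png',np.hstack([cv2.resize(b['top'][0][80:180,220:380],(400,280)),cv2.resize(b['scene'][0][200:340,200:380],(400,280))]))
E
```

```text
t: 15.42
tool_pos: [0.6436, -0.1098, 0.124]
tool_rot: [[-0.162, 0.987, -0.0], [0.987, 0.162, 0.0], [0.0, -0.0, -1.0]]
ft_force: [-0.3, -0.4, 1.0]
width: 0.0
4.227707347239189e-06 [-0.33234891 -0.3531821   1.01027175]
scene vial rows x mm [-7. -1.] green s mm [-27.   31.5]
   bubble s -1.88 vial mid 2.25 offset towards +y (pivot) mm -4.13 max 79.0
top vial rows x mm [-2.   4.5] green s mm [-30.   27.5]
   bubble s -6.02 vial mid -1.25 offset towards +y (pivot) mm -4.77 max 82.0
```

View pics/c3.png

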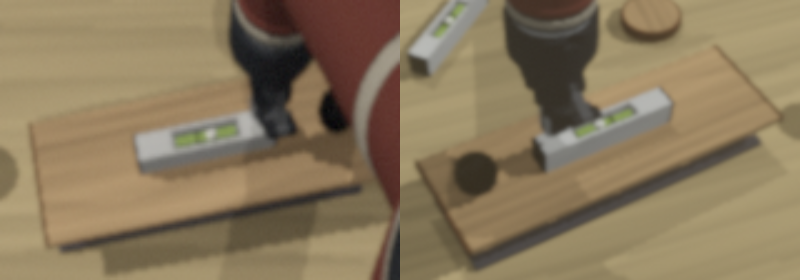

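Without pressing, the bubble is now about 4.5 mm towards the foot end. The shut fingers stand over the foot-side block in both views. I'll press down gently.

```bash
python3 -m jog '[[0,0,0,0,0,0.8,1],[0,0,0,0,0,0.6,1],[0,0,0,0,0,0.4,1],[0,0,0,0,0,0.2,1],[0,0,0,0,0,0,1]]';python3 -m jog '[[0,0,0,0,0,0.15,1],[0,0,0,0,0,0.15,1],[0,0,0,0,0,0,1]]'
```

```text
t: 16.15
tool_pos: [0.6435, -0.1092, 0.1042]
tool_rot: [[-0.163, 0.987, -0.0], [0.987, 0.163, 0.0], [0.0, -0.0, -1.0]]
ft_force: [0.3, 0.8, 0.1]
width: -0.0
t: 16.52
tool_pos: [0.6439, -0.1096, 0.1018]
tool_rot: [[-0.163, 0.987, 0.001], [0.987, 0.163, -0.001], [-0.001, 0.001, -1.0]]
ft_force: [-0.6, -0.0, 3.0]
width: 0.001
```

```bash
for i in 1 2; do python3 -m jog '[[0,0,0,0,0,0.1,1],[0,0,0,0,0,0.1,1],[0,0,0,0,0,0,1],[0,0,0,0,0,0,1]]' | grep -E 'pos|force'; done
```

```text
tool_pos: [0.644, -0.1101, 0.0999]
ft_force: [0.3, -2.6, 4.4]
tool_pos: [0.6442, -0.1101, 0.0995]
ft_force: [-1.4, -2.5, 12.8]
```

```bash
python3 -m jog '[[0,0,0,0,0,0,1],[0,0,0,0,0,0,1],[0,0,0,0,0,0,1],[0,0,0,0,0,0,1],[0,0,0,0,0,0,1],[0,0,0,0,0,0,1],[0,0,0,0,0,0,1],[0,0,0,0,0,0,1],[0,0,0,0,0,0,1],[0,0,0,0,0,0,1],[0,0,0,0,0,0,1],[0,0,0,0,0,0,1],[0,0,0,0,0,0,1],[0,0,0,0,0,0,1]]'
python3 - <<'E'
from h import *
b=both();bub(b,zv=.094,tag='4')
b2=both();bub(b2,zv=.094)
i=[cv2.imread(f'pics/rect_{n}_4.png') for n in('top','scene')]
cv2.imwrite('pics/r4.png',cv2.resize(np.vstack(i),(750,300)))
E
```

```text
t: 19.27
tool_pos: [0.6442, -0.1101, 0.0995]
tool_rot: [[-0.163, 0.987, 0.002], [0.987, 0.163, -0.002], [-0.002, 0.002, -1.0]]
ft_force: [-2.8, -2.1, 12.7]
width: -0.003
scene vial rows x mm [-5.5  1. ] green s mm [10.5 30. ]
   bubble s 29.63 vial mid 20.25 offset towards +y (pivot) mm 9.38 max 4.0
top vial rows x mm [-3.5  3.5] green s mm [-31.  27.]
   bubble s -0.19 vial mid -2.0 offset towards +y (pivot) mm 1.81 max 81.0
scene vial rows x mm [-5.5  1. ] green s mm [10.5 30. ]
   bubble s 29.63 vial mid 20.25 offset towards +y (pivot) mm 9.38 max 4.0
top vial rows x mm [-3.5  3.5] green s mm [-30.5  27. ]
   bubble s -0.18 vial mid -1.75 offset towards +y (pivot) mm 1.57 max 81.0
```

View pics/r4.png

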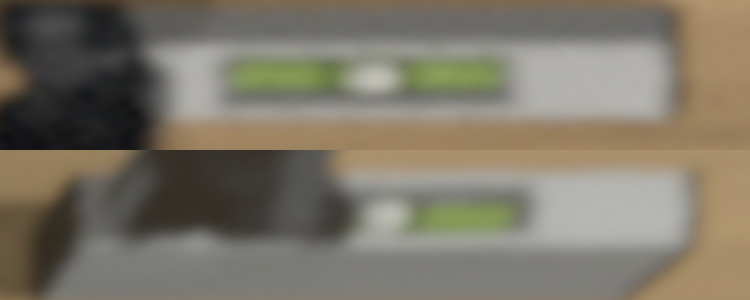

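Pressed at 12.7 N, the bubble is about 1.7 mm towards the pivot end in the top view. That is within tolerance but off centre, and the scene view is partly hidden by the fingers. There is time to trim the knob by about 0.2 rad more clockwise.

```bash
python3 -m jog '[[0,0,0,0,0,-1,1],[0,0,0,0,0,-2.5,1],[0,0,0,0,0,-2.5,1],[0,0,0,-4.05,-0.15,0,-0.6],[0,0,0,-4.05,-0.15,0,-0.6],[0,0,0,0,0,0,-0.6],[0,0,0,0,0,0,-0.6],[0,0,0,0,0,0,-0.6],[0,0,0,0,0,0,-0.6]]'
```

```text
t: 20.6
tool_pos: [0.6539, -0.1878, 0.1574]
tool_rot: [[-0.166, 0.986, -0.0], [0.986, 0.166, 0.001], [0.001, 0.0, -1.0]]
ft_force: [0.4, 0.2, -0.3]
width: 0.801
```

```bash
python3 -m jog '[[0,0,0,-0.2,0,3,-0.6],[0,0,0,0,0,3,-0.6],[0,0,0,0,0,1.3,-0.6],[0,0,0,0,0,0,-0.6],[0,0,0,0,0,0,1],[0,0,0,0,0,0,1],[0,0,0,0,0,0,1],[0,0,0,0,0,0,1],[0,0,0,0,0,0,1]]' 45;  python3 -m jog '[[0,0,0.07,0,0,-0.04,1],[0,0,0.07,0,0,-0.04,1],[0,0,0.07,0,0,-0.04,1],[0,0,0,0,0,0,1],[0,0,0,0,0,0,1],[0,0,0,0,0,0,1]]'
```

```text
t: 21.72
tool_pos: [0.6554, -0.1917, 0.0851]
tool_rot: [[-0.163, 0.987, 0.003], [0.987, 0.163, -0.0], [-0.001, 0.003, -1.0]]
ft_force: [3.7, -0.1, 2.3]
width: 0.407
t: 22.48
tool_pos: [0.6547, -0.1916, 0.0857]
tool_rot: [[0.046, 0.999, 0.001], [0.999, -0.046, 0.0], [0.0, 0.001, -1.0]]
ft_force: [2.0, -0.4, 1.4]
width: 0.409
```

```bash
python3 -m jog '[[0,0,0,0,0,0,-0.4],[0,0,0,0,0,0,-0.4],[0,0,0,0,0,0,-0.4],[0,0,0,0,0,0,-0.4],[0,0,0,0,0,-3,-0.4],[0,0,0,0,0,-4,-0.4],[0,0,-0.105,0,0,0,1],[0,0,-0.105,0,0,0,1],[0,0,0,3.95,0.1,0,1],[0,0,0,3.95,0.1,0,1],[0,0,0,0,0,0,1],[0,0,0,0,0,1.5,1],[0,0,0,0,0,1.5,1],[0,0,0,0,0,0,1],[0,0,0,0,0,0,1],[0,0,0,0,0,0,1]]'
python3 - <<'E'
from h import *
b=both();bub(b,zv=.094,tag='5')
cv2.imwrite('pics/c5.png',np.hstack([cv2.resize(b['top'][0][80:180,220:380],(400,280)),cv2.resize(b['scene'][0][200:340,200:380],(400,280))]))
E
```

```text
t: 24.48
tool_pos: [0.6437, -0.1135, 0.126]
tool_rot: [[-0.163, 0.987, 0.001], [0.987, 0.163, 0.0], [-0.0, 0.001, -1.0]]
ft_force: [0.3, -0.4, 0.8]
width: 0.001
scene vial rows x mm [-7. -1.] green s mm [-26.5  32.5]
   bubble s -3.23 vial mid 3.0 offset towards +y (pivot) mm -6.23 max 75.0
top vial rows x mm [-2.   4.5] green s mm [-29.5  28. ]
   bubble s -7.5 vial mid -0.75 offset towards +y (pivot) mm -6.75 max 79.0
```

View pics/c5.png

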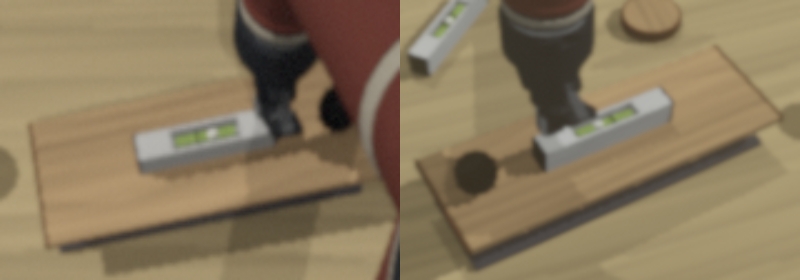

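The level hasn't moved. Unpressed, the bubble reads about -6.4 mm, so pressing (+6 mm) should bring it close to centre. Pressing for good now.

```bash
python3 -m jog '[[0,0,0,0,0,0.8,1],[0,0,0,0,0,0.7,1],[0,0,0,0,0,0.4,1],[0,0,0,0,0,0.2,1],[0,0,0,0,0,0.1,1],[0,0,0,0,0,0,1]]';for i in 1 2; do python3 -m jog '[[0,0,0,0,0,0.1,1],[0,0,0,0,0,0.1,1],[0,0,0,0,0,0,1],[0,0,0,0,0,0,1]]' | grep -E 'pos|force'; done
```

```text
t: 25.32
tool_pos: [0.6431, -0.1134, 0.1038]
tool_rot: [[-0.163, 0.987, -0.0], [0.987, 0.163, -0.0], [-0.0, -0.0, -1.0]]
ft_force: [-0.4, -0.1, 1.3]
width: 0.0
tool_pos: [0.6434, -0.1139, 0.1017]
ft_force: [-1.4, -1.9, 3.1]
tool_pos: [0.6435, -0.1141, 0.1006]
ft_force: [-2.4, -2.4, 7.1]
```

```bash
python3 -m jog '[[0,0,0,0,0,0.1,1],[0,0,0,0,0,0,1],[0,0,0,0,0,0,1],[0,0,0,0,0,0,1]]' | grep -E 'pos|force'
```

```text
tool_pos: [0.6436, -0.1141, 0.1004]
ft_force: [-3.1, -1.3, 11.4]
```

```bash
python3 -m jog '[[0,0,0,0,0,0.03,1],[0,0,0,0,0,0,1],[0,0,0,0,0,0,1],[0,0,0,0,0,0,1],[0,0,0,0,0,0,1],[0,0,0,0,0,0,1],[0,0,0,0,0,0,1],[0,0,0,0,0,0,1],[0,0,0,0,0,0,1],[0,0,0,0,0,0,1],[0,0,0,0,0,0,1],[0,0,0,0,0,0,1],[0,0,0,0,0,0,1],[0,0,0,0,0,0,1],[0,0,0,0,0,0,1],[0,0,0,0,0,0,1]]'
python3 - <<'E'
from h import *
b=both();bub(b,zv=.094,tag='6');bub({'top':robot.grab_frame('top')},zv=.094)
i=[cv2.imread(f'pics/rect_{n}_6.png') for n in('top','scene')]
cv2.imwrite('pics/r6.png',np.vstack([cv2.resize(np.vstack(i),(750,300)),cv2.resize(b['top'][0][60:260,120:460],(750,290))]))
print(robot.sense()['ft_force'])
E
```

```text
t: 28.82
tool_pos: [0.6437, -0.1141, 0.1004]
tool_rot: [[-0.163, 0.987, 0.001], [0.987, 0.163, -0.002], [-0.002, 0.001, -1.0]]
ft_force: [-4.1, -2.8, 10.8]
width: -0.001
scene vial rows x mm [-5.5  0.5] green s mm [10. 30.]
   bubble s 19.49 vial mid 20.0 offset towards +y (pivot) mm -0.51 max 2.0
top vial rows x mm [-3.  4.] green s mm [-30.5  27. ]
   bubble s -1.39 vial mid -1.75 offset towards +y (pivot) mm 0.36 max 81.0
top vial rows x mm [-3.  4.] green s mm [-30.5  27.5]
   bubble s -1.41 vial mid -1.5 offset towards +y (pivot) mm 0.09 max 81.0
[-4.09023125 -3.28396223 12.0380387 ]
```

View pics/r6.png

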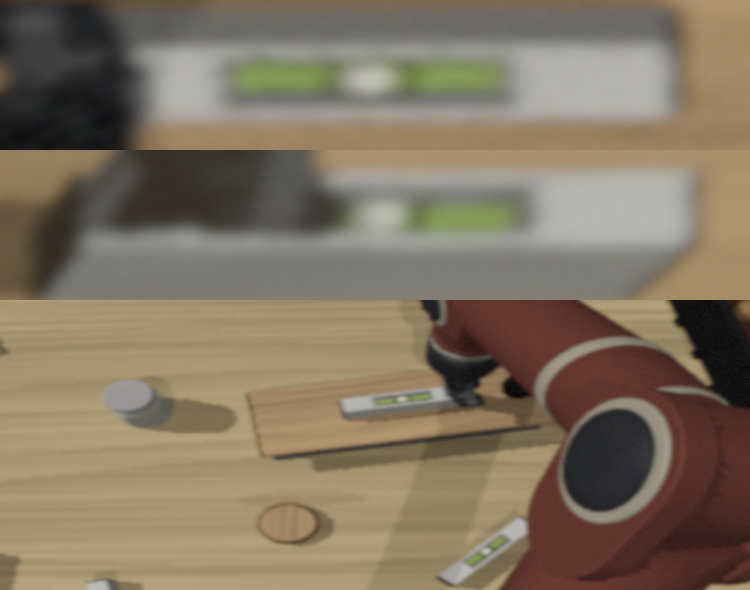

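The bubble sits midway between the lines, about 0.2 mm off centre in the rectified top view, at (370,78). The push is steady at about 11–12 N. In the picture the jar at (130,400) and the log slice at (290,522) stand where they were; the cone is outside it. Handing in.

```bash
python3 -c "
from plant import robot
print(robot.close_job())"
```

```text
the job is handed in; nothing more can be done
None
```

The job is handed in at about 29 s. The level lies midway along the shelf, lengthwise on it. The arm is still pressing its foot-side block with about 11–12 N, and the bubble is between its two lines.

- **Placing:** I laid the level farthest from the base, top-view pixel (169,210), within a few millimetres of the board's centre. It is aligned with the board to about a degree.
- **Knob:** I turned it 1.36 rad clockwise, then pressed and read the bubble. It was 1.7 mm off centre, so I gave the knob another 0.21 rad. The total of 1.57 rad is slightly over the 1.5 rad you gave as the upper limit. The bubble moved less than that turn predicts, so the knob may have slipped or lagged a little.
- **Bubble:** In the last top view it was 0.1–0.4 mm from centre. The scene view gave no usable number because the fingers hid part of the vial.
- **Spring:** I judged it fully squashed from the force, since the last 4 N of push moved the tool only 0.2 mm. I did not measure the joint itself.
- **Bystanders:** The jar and log slice look unmoved in the last picture. The pine cone was outside that crop, so I did not check it at the end, but the low moves were all well clear of it.

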